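Hook a bottle shelf into the slotted bench rack and lock it

TASK

Hook the small bottle shelf into the upper pair of slots of the bench rack, claws right through both uprights, then press it down until it is fully home and the orange spring catch has snapped shut over it. Do it by feel: never force the shelf against the rack (a hand's push of 10 to 20 N is plenty, 45 N damages it). Leave the shelf hanging level on its own, and leave everything else on the bench where it stands.

Things in the scene. Friction and masses are not known exactly. Their poses are not given: they have to be found in the camera images.
- bracket: Loose bottle shelf, 0.3 to 0.5 kg: white steel, blue centre rib. Origin: on its underside, under the rib's middle. +x points to its back (claw side), z up; starts standing flat on the bench. Sizes in mm, its frame: floor x -60..66, y +-69, 4 thick; rims 14 high on sides and front; back plate x 66..72, y +-70, z 0..60. Bottom must be at z 120 in the end.
- rib_top (a point): Middle of the top edge of the shelf's blue rib (shelf x 0, z 60 mm). The rib is the grip, taken from above: 14 mm thick in x, 100 mm long in y (+-50), z 4..60. Gripped at its middle with the fingers in front of it and behind it, the shelf cannot pitch in the hand. 59 mm are free between rib and back plate, and 50 mm in front.
- bracket_back (a point): On the rear face of the back plate, in the middle, level with the underside of the claw arms (shelf x 72, y 0, z 50 mm). Two steel claws at y = +-50 stick out 12 mm (x 72..84), each 4 mm wide in y: arm z 50..60, and a tongue (x 78.5..84) hanging from the arm's end down to z 33. The gap of 6.5 mm between tongue and back plate takes the upright.
- lug (a point): Steel lug in the middle of the back, over which the catch locks: x 72..80.5, y +-12, z 10..16 mm in the shelf's frame; this point is where it meets the back plate.
- rack: Fixed bench rack: dark base plate 12 mm thick (x -30..120, y +-130 mm), two aluminium slotted uprights. Origin: on the bench, in the plane of the uprights' front faces, midway along the base. Front is -x; the shelf's x must point along the rack's +x. Each upright: 4 mm thick (x 0..4), 60 mm wide, top at z 225; slots 100 mm apart in y, centre to centre.
- slot_level (a point): In the plane of the fronts, level with the lower edge of the upper slots (rack z 170), mid base (not mid uprights: see rail). Upper slots 8 mm wide, z 170..203, free behind; lower pair, not wanted, z 80..113. Claws enter with the shelf's underside at z 138..142, go in until the back plate is flush, then down to underside z 120, arms on the slot edges. Let go, it sags 3 degrees.
- rail (a point): Middle of the rail on the base on which the two uprights are clamped together. They stand up to 12 mm to either side (rack y) of the base's middle; this offset is not measured and must be felt for or seen. They do not shift under load. All is rigid: a claw beside its slot stops with the shelf 12 mm short of flush.
- catch (a joint): Orange spring catch midway between the uprights: 0 = out (shut), grows in m as it is pushed back (rack +x), up to 0.008. On the last 17 mm down the lug slides along its slope and pushes it back 3.5 mm: 6 to 14 N of downward push besides its weight. It snaps out over the lug within 1.5 mm of home. Keep hold of the shelf while pressing: pushed down on the rib alone it tends to tip forward and jam in the slots.
- tray: White plastic tray 130 x 130 x 35 mm, a bystander. Origin: centre of underside.
- reagent: Clear bottle, 60 mm wide, 140 high, blue cap, bystander; origin: centre of underside.
- amber: Amber jar, 56 mm wide, 110 high, bystander; origin: centre of underside.
- beaker: Glass beaker, 70 mm wide, 90 high, bystander; origin: centre of underside.
- jar: Small glass jar with a white cap, 48 mm wide, 50 high, in front of the rack, bystander; origin: centre of underside.
- mortar: White ceramic bowl, 90 mm wide, 50 high, bystander; origin: centre of underside.
Not all that is in view belongs to the job. Leave any green or purple look-alike of the bracket alone.

How it is judged:
By the outcome, as a careful person would: the job done as asked, in the order asked, and still so for the second after the job is handed in, with the robot touching nothing.
It also fails if it takes over 61 s, if anything falls off the work surface, if the arm or the gripper's body presses on something with over 40 N, if the wrist force passes 120 N, or if a joint passes its speed limit or range.

ROBOT

A 6-joint arm with a two-finger parallel gripper is mounted at the origin on the work surface. World frame = base frame: x ahead of the robot, y to its left, z up, the work surface at z = 0. Lengths are in mm, angles in rad, forces in N, time in s.
With the tool pointing down it reaches from about 350 to 875 mm from the base axis. Payload 4.2 kg.
Tool frame: the origin (TCP) lies between the finger pads; the fingertips stand 25 mm ahead of it and the grasp point (between the pads) lies 6 mm ahead of it; z points along the fingers, y is the line along which they close (so a half turn about z gives the same grasp; the last joint's range is limited). The gripper opens to 85 mm and grips with 20 to 120 N. Pads are 22 mm wide; open, the fingers measure 114 mm over their backs; the gripper's body (76 mm by 85 mm) begins 54 mm behind the grasp point. The pads swing forward as they close: fully open they stand 13 mm farther back than shut.
Start: joints at [-1.078, 0.385, 0.008, 0, -1.194, -0.259], TCP at [144.815, -607.97, 256.312] pointing down, gripper open.
Joint ranges: [-3.14, 3.14], [-1.21, 2.06], [-1.07, 1.41], [-3.16, 2.05], [-2.99, -0.16], [-3.1, 3.1]. Speed limits (rad/s): [2.79, 2.79, 3.14, 3.14, 3.14, 3.14].

INTERFACE

Orientations are given as a unit quaternion [x, y, z, w].
In Python, from bench import read_state, get_image, job_done gives the robot as it stands.
- The arm moves only by the tool play_rows, never from a script. Its argument "series" is a list of rows, each a list of 6 numbers: the shift along the world's x, y, z in mm, then the turn, a rotation vector about the world's x, y, z in units of 6 degrees (1.0 is 6 degrees). A call has 1 to 20 rows; each row shifts and turns the commanded pose from where the row before left it; what a row does not reach is not made up. A row lasts 1/12 s, in which the tool goes at most 41.7 mm and 7.16 degrees, less where a joint would pass 70% of its speed; a pose out of reach is approached as far as the arm can. A call is refused whole if a number of a shift passes 41.7 or a number of a turn 1, either way. A call with a gripper value outside its range is refused whole. "gripper" is the opening, from 0 (shut) to 1 (fully open), set as the call begins (left out, the last holds). The fingers move at their own pace and stop on an object; the grip force is fixed at half the most. Time passes only in rows, so rows that do not move let the fingers close. It gives the time, the measured TCP pose, the force, the opening and the grip force at its end, in the units of the state.
- read_state(): the state, without advancing time (a new reading comes with each control period).
- get_image(name): name is "side" or "top" or "wrist"; returns a dict with "image" (400x640x3 uint8, red, green, blue), "fx", "fy", "cx", "cy" (pixels), "eye" and "rotation" of the camera in the world. Camera axes: x right, y down, z forward; pixel columns grow to the right and rows downward; lengths in mm; the calibration is good to about 2 mm. A picture is of the moment at which its call begins. There is no depth.
- job_done(): hands the job in; it is judged then, once.
The state is a dict: "clock": time; "joints": joint angles; "joint_vel": joint speeds; "joint_efforts": joint torques, N m; "position": TCP position; "ee_rot": TCP orientation; "contact_force": force on the tool from outside, world axes, zero at the start; "wrist_torque": the same for the moment, N m; "gripper_width": finger opening in mm; "grasp_force": force on a finger pad.
Only numpy, scipy, OpenCV 4.12 (cv2) and the standard library are available. Lean on these libraries where they do the work, as an engineer would, in place of code of your own. Each camera call takes 0.05 s, during which the arm holds its last target. There are 200 camera calls.

## Working session

There is one attempt and no reset: what is moved stays moved. The work goes in short steps, Python scripts to look and compute and a tool call to move; the robot and the scene stay as the last step left them, time stands still between calls to the robot, and variables do not carry over. Pictures are saved under pics/ and viewed, at most 10 in all, crops included, and the job is handed in when it is done.

Besides the shell and the picture viewer there is one more tool, called after "Call:" as a command line: name --pt "numbers of a row" for each row, then --argument value for the rest. play_rows: Moves the arm, as the interface text tells. Its arguments: {"type":"object","properties":{"series":{"type":"array","items":{"type":"array","items":{"type":"number"}}},"gripper":{"type":"number"}},"required":["series"]}

```bash
mkdir -p pics
cat > h.py <<'E'
import numpy as np, cv2, pickle
from bench import read_state, get_image, job_done
def snap(n,f):
    d=get_image(n); cv2.imwrite(f'pics/{f}.png',d['image'][:,:,::-1]); pickle.dump(d,open(f'pics/{f}.pkl','wb')); return d
def load(f): return pickle.load(open(f'pics/{f}.pkl','rb'))
def ray(d,u,v):
    r=np.array(d['rotation']).reshape(3,3)@np.array([(u-d['cx'])/d['fx'],(v-d['cy'])/d['fy'],1]); return np.array(d['eye']),r/np.linalg.norm(r)
def onz(d,u,v,z):
    e,r=ray(d,u,v); return e+r*(z-e[2])/r[2]
def tri(d1,p1,d2,p2):
    (e1,r1),(e2,r2)=ray(d1,*p1),ray(d2,*p2)
    s=np.linalg.lstsq(np.c_[r1,-r2],e2-e1,rcond=None)[0]; a,b=e1+s[0]*r1,e2+s[1]*r2
    return (a+b)/2,np.linalg.norm(a-b)
def proj(d,P):
    c=np.array(d['rotation']).reshape(3,3).T@(np.array(P,float)-np.array(d['eye'])); return d['fx']*c[0]/c[2]+d['cx'],d['fy']*c[1]/c[2]+d['cy']
E
python3 - <<'E'
from h import *
a=snap('side','s0');b=snap('top','t0')
cv2.imwrite('pics/both.png',cv2.resize(np.vstack([a['image'],b['image']])[:,:,::-1],(480,600)))
for d in(a,b): print(d['eye'],np.round(d['rotation'],3).tolist(),d['fx'],d['cx'],d['cy'])
print(read_state())
E
```

```text
[-114.3556432  -958.41953289 1181.51501438] [0.884, -0.221, 0.107, -0.397] 506.5780489610753 319.73815770209154 198.83025393509956
[ 272.09992436   94.25671283 1941.65370818] [-0.702, 0.71, -0.044, 0.038] 504.44599516117006 308.15874623392955 198.28742257563619
{'clock': 0.1, 'joints': array([-1.07840768e+00,  3.85503745e-01,  6.74935089e-03, -4.52064807e-04,
       -1.19399860e+00, -2.58577725e-01]), 'joint_vel': array([ 3.51829661e-05, -9.86319439e-04,  3.64459585e-03,  2.20544973e-03,
        4.27697458e-04, -3.89048722e-04]), 'joint_efforts': array([-8.86082307e-05, -3.93319452e+01,  1.88930994e+01,  4.19794366e+00,
       -2.59391178e-03,  8.14231754e-06]), 'position': array([ 144.70201966, -607.52729256,  255.30870774]), 'ee_rot': array([-1.16556491e-01,  9.93183560e-01,  9.87217823e-04, -1.63318679e-04]), 'contact_force': array([ 0.62582499,  1.15444799, -0.04630959]), 'wrist_torque': array([-0.03091113,  0.02269321,  0.01399791]), 'grasp_force': 0.0, 'gripper_width': 85.06887108909247}
```

View pics/s0.png

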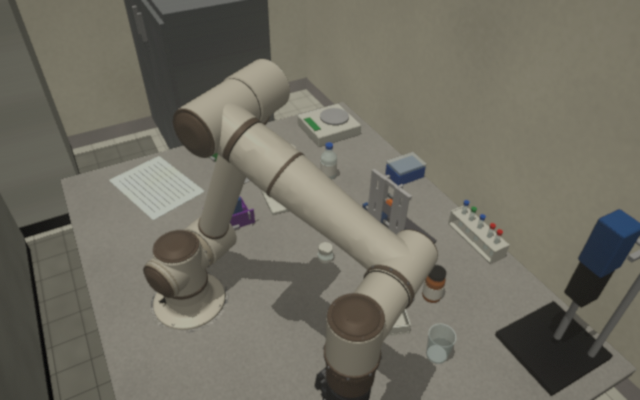

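View pics/t0.png

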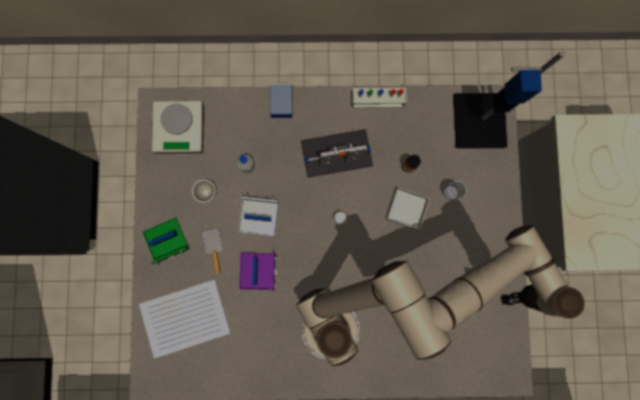

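The side view shows the arm hiding the shelf; the rack is at about (388,200), and the purple look-alike at (240,212). In the top view, these could be taken for the shelf:
- White shelf with blue rib at (258,216), claws up the image (world +x).
- Green look-alike at (165,240).
- Purple look-alike at (257,271).
- Plain white tray at (407,207).

I choose (258,216). The rack is at (337,153).

```bash
cat > fix.py <<'E'
s=open('h.py').read()
s=s.replace("np.array(d['rotation']).reshape(3,3)","R(d)").replace("def ray","from scipy.spatial.transform import Rotation as Ro\ndef R(d): return Ro.from_quat(d['rotation']).as_matrix()\ndef ray")
open('h.py','w').write(s)
E
python3 fix.py
python3 - <<'E'
from h import *
t=load('t0');print(R(t).round(2).tolist())
hsv=cv2.cvtColor(t['image'],cv2.COLOR_RGB2HSV)
m=cv2.inRange(hsv,(100,80,30),(125,255,255)); m[:,:225]=0;m[:195]=0;m[240:]=0;m[:,290:]=0
c=max(cv2.findContours(m,0,1)[0],key=cv2.contourArea);r=cv2.minAreaRect(c);print(r)
b=cv2.boxPoints(r);print('rib',onz(t,*r[0],60),[onz(t,*p,60).round(0).tolist() for p in b])
for n,p in dict(claw1=(242,195),claw2=(274,198)).items(): print(n,onz(t,*p,55).round())
v=t['image'].max(2)
m=((v<62)&(v>0)).astype('uint8')*255; 
q=np.zeros_like(m);q[125:180,295:378]=m[125:180,295:378]
q=cv2.morphologyEx(q,cv2.MORPH_CLOSE,np.ones((9,9)));c=max(cv2.findContours(q,0,1)[0],key=cv2.contourArea);r=cv2.minAreaRect(c);print('base',r,onz(t,*r[0],12));print([onz(t,*p,12).round().tolist() for p in cv2.boxPoints(r)])
for n,p,z in [('reag',(246,163),140),('amber',(411,163),110),('beaker',(453,190),90),('jar',(340,217),50),('mortar',(204,191),50),('tray',(407,207),35)]: print(n,onz(t,*p,z).round())
im=t['image'][115:265,220:390,::-1];cv2.imwrite('pics/c1.png',cv2.resize(im,None,fx=4,fy=4,interpolation=2))
E
```

```text
[[-0.01, -0.99, 0.12], [-1.0, 0.01, -0.01], [0.01, -0.12, -0.99]]
((257.0182800292969, 217.33535766601562), (26.17227554321289, 3.754672050476074), 6.34019136428833)
rib [420.5419032  268.88738445  60.        ] [[420.0, 318.0, 60.0], [433.0, 317.0, 60.0], [422.0, 220.0, 60.0], [408.0, 221.0, 60.0]]
claw1 [506. 326.  55.]
claw2 [493. 205.  55.]
base ((336.3045654296875, 152.75135803222656), (37.138206481933594, 65.96635437011719), 80.13418579101562) [672.92531541 -35.14168283  12.        ]
[[725.0, 103.0, 12.0], [767.0, -152.0, 12.0], [622.0, -173.0, 12.0], [580.0, 80.0, 12.0]]
reag [612. 301. 140.]
amber [ 611. -304.  110.]
beaker [ 512. -461.   90.]
jar [419. -42.  50.]
mortar [523. 470.  50.]
tray [ 456. -299.   35.]
```

View pics/c1.png

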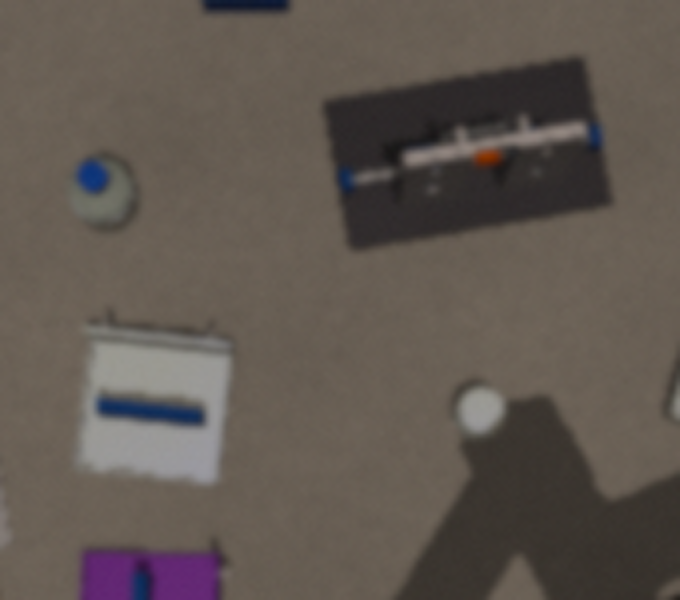

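The crop shows the white shelf with its blue rib at crop (150,410) and its claws on the far side at (110,318) and (210,328). The choice holds. The rack front, with the orange catch, faces the robot. I'll look at the rack with the wrist camera on the way.

Call:
play_rows --pt "21 33 5 0 0 0.9" --pt "21 33 5 0 0 0.9" --pt "21 33 5 0 0 0.9" --pt "21 33 5 0 0 0.9" --pt "21 33 5 0 0 0.9" --pt "21 33 5 0 0 0.9" --pt "21 33 5 0 0 0.9" --pt "21 33 5 0 0 0.9" --pt "21 33 5 0 0 0.9" --pt "21 33 5 0 0 0.9" --pt "21 33 5 0 0 0.9" --pt "21 33 5 0 0 0.9" --pt "21 33 5 0 0 0.9" --pt "21 33 5 0 0 0.9" --pt "21 33 5 0 0 0.9" --pt "21 33 5 0 0 0.9" --pt "0 0 0 0 0 0" --gripper 1

```text
clock: 1.52
position: [484.0, -75.7, 336.5]
ee_rot: [0.768, -0.641, 0.001, -0.001]
contact_force: [0.3, -0.2, -0.1]
gripper_width: 85.1
grasp_force: 0.0
```

Run:
```python
from h import *
s=read_state();print(s['clock'],s['position'].round(1),s['joints'].round(2),Ro.from_quat(s['ee_rot']).as_matrix().round(3).tolist())
w=snap('wrist','w1');print(w['eye'],R(w).round(2).tolist(),w['fx'],w['cx'])
```

```text
1.5167 [484.  -75.7 336.5] [ 0.18  0.1  -0.17 -0.   -1.3   0.  ] [[0.179, -0.984, 0.002], [-0.984, -0.179, 0.001], [-0.0, -0.002, -1.0]]
[ 494.64318091 -139.46874932  455.00293012] [[-0.98, -0.17, -0.04], [-0.18, 0.95, 0.26], [-0.0, 0.26, -0.97]] 323.7774624959913 320.2760436081876
```

View pics/w1.png

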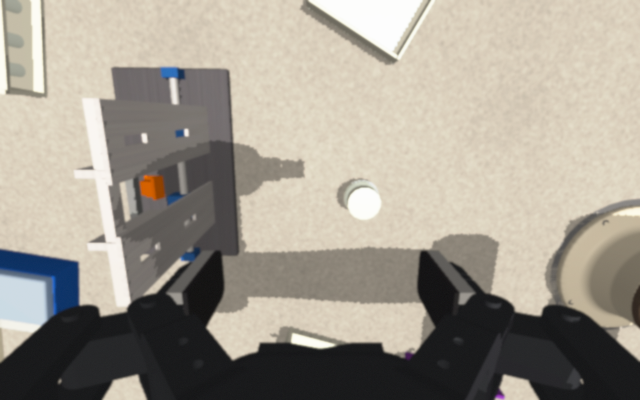

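The wrist view shows the rack at the left. The uprights run from (92,98) down to (122,300), the orange catch is at (152,186), and the slot openings are probably the light patches near (143,137) and (150,248). I'll enlarge that part.

Run:
```python
from h import *
w=load('w1')
cv2.imwrite('pics/c2.png',cv2.resize(w['image'][60:310,70:250,::-1],None,fx=2.4*1.3,fy=2.4,interpolation=2))
```

```text
(no output)
```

View pics/c2.png

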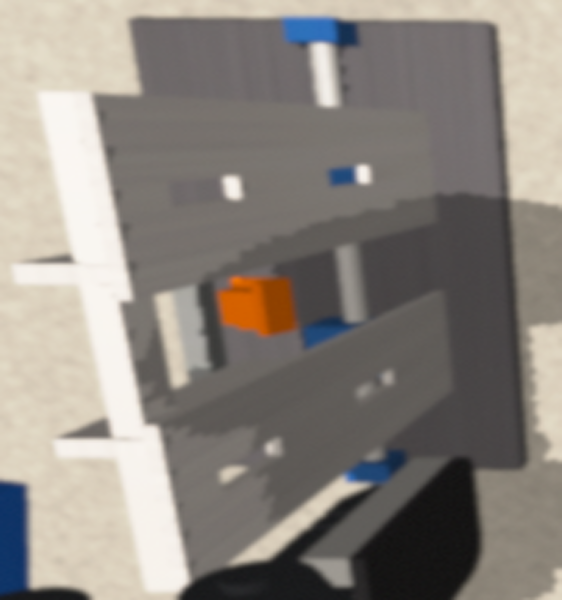

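The enlargement shows the upper slots. The front lower edge is at crop (243,187) for the far upright and (284,448) for the near one. The top front corners are at crop (95,93), (132,300), (157,425) and (188,588).

Run:
```python
from h import *
w=load('w1')
P=lambda x,y:(70+x/3.12,60+y/2.4)
a=onz(w,*P(243,187),170);b=onz(w,*P(284,448),170)
print(a,b,np.linalg.norm(a-b),'yaw',np.degrees(np.arctan2(-(a-b)[0],(a-b)[1])),'mid',(a+b)/2)
T=[onz(w,*P(*p),225) for p in [(95,93),(132,300),(157,425),(188,588)]]
for t in T: print(t.round(1))
l=T[0]-T[3];print('yaw top',np.degrees(np.arctan2(-l[0],l[1])),'mid',(sum(T)/4).round(1),np.linalg.norm(l))
print('base',[onz(w,*P(*p),12).round().tolist() for p in [(490,25),(523,465),(135,20)]])
```

```text
[638.95345894 -92.86363578 170.        ] [622.37517249   7.29712407 170.        ] 101.52348198948592 yaw -170.60179273825773 mid [630.66431571 -42.78325585 170.        ]
[ 643.9 -122.5  225. ]
[635.2 -63.2 225. ]
[628.6 -23.3 225. ]
[619.5  34.5 225. ]
yaw top -171.15453707892505 mid [631.8 -43.6 225. ] 158.84145294236544
base [[623.0, -171.0, 12.0], [581.0, 80.0, 12.0], [766.0, -147.0, 12.0]]
```

Call:
play_rows --pt "-7 36 -3 0 0 -0.32" --pt "-7 36 -3 0 0 -0.32" --pt "-7 36 -3 0 0 -0.32" --pt "-7 36 -3 0 0 -0.32" --pt "-7 36 -3 0 0 -0.32" --pt "-7 36 -3 0 0 -0.32" --pt "-7 36 -3 0 0 -0.32" --pt "-7 36 -3 0 0 -0.32" --pt "-7 36 -3 0 0 -0.32" --pt "0 0 0 0 0 0" --pt "0 0 0 0 0 0"

```text
clock: 2.48
position: [417.2, 244.4, 308.4]
ee_rot: [-0.66, 0.751, -0.0, -0.001]
contact_force: [-0.6, -0.6, 0.6]
gripper_width: 85.3
grasp_force: 0.0
```

Run:
```python
from h import *
s=read_state();print(s['position'].round(1),Ro.from_quat(s['ee_rot']).as_euler('xyz',True))
w=snap('wrist','w2')
hsv=cv2.cvtColor(w['image'],cv2.COLOR_RGB2HSV)
m=cv2.inRange(hsv,(100,90,30),(125,255,255))
for c in cv2.findContours(m,0,1)[0]:
    if cv2.contourArea(c)>150:
        r=cv2.minAreaRect(c);print(r);print([(p.round().tolist(),onz(w,*p,60).round(1).tolist()) for p in cv2.boxPoints(r)])
```

```text
[417.2 244.4 308.4] [ 1.79917775e+02 -1.00349655e-01 -9.73893091e+01]
((117.75001525878906, 282.7500305175781), (27.577163696289062, 32.52690887451172), 45.0)
[([97.0, 285.0], [713.9, 349.3, 60.0]), ([120.0, 262.0], [676.1, 322.4, 60.0]), ([139.0, 281.0], [659.5, 351.4, 60.0]), ([116.0, 304.0], [697.7, 379.5, 60.0])]
((483.5474853515625, 180.59939575195312), (20.681001663208008, 101.31632995605469), 85.46223449707031)
[([432.0, 174.0], [288.8, 262.5, 60.0]), ([533.0, 166.0], [174.1, 268.0, 60.0]), ([535.0, 187.0], [171.2, 292.6, 60.0]), ([434.0, 195.0], [287.8, 287.2, 60.0])]
((317.46221923828125, 194.50070190429688), (85.11691284179688, 10.564156532287598), 88.91908264160156)
[([311.0, 152.0], [423.0, 219.5, 60.0]), ([322.0, 152.0], [411.1, 220.8, 60.0]), ([324.0, 237.0], [422.2, 322.6, 60.0]), ([313.0, 237.0], [434.9, 321.2, 60.0])]
((8.5, 166.0), (17.0, 52.0), 0.0)
[([0.0, 192.0], [788.6, 218.9, 60.0]), ([0.0, 140.0], [765.8, 161.7, 60.0]), ([17.0, 140.0], [747.0, 164.2, 60.0]), ([17.0, 192.0], [769.0, 221.4, 60.0])]
((103.68846130371094, 57.357696533203125), (17.891983032226562, 27.6273250579834), 74.74488067626953)
[([88.0, 52.0], [640.3, 87.1, 60.0]), ([115.0, 45.0], [610.7, 83.9, 60.0]), ([119.0, 62.0], [610.6, 100.7, 60.0]), ([93.0, 70.0], [640.6, 104.0, 60.0])]
```

View pics/w2.png

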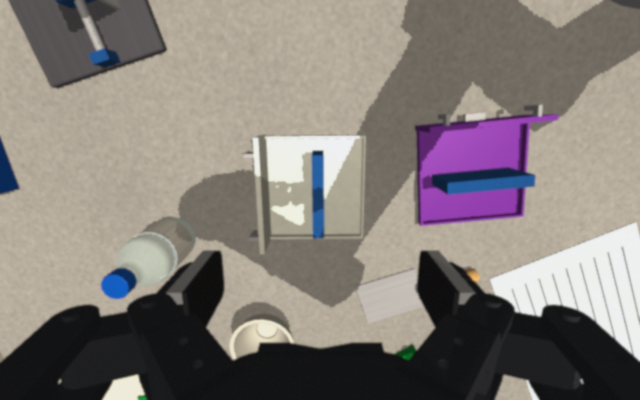

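The wrist view shows the shelf at (310,190), with the rib from (317,152) to (318,237) and the back plate on the left (world +x). The tool is almost aligned, so I'll go down with the fingers part open.

Call:
play_rows --pt "0.7 3.3 -28 0 0 0.03" --pt "0.7 3.3 -28 0 0 0.03" --pt "0.7 3.3 -28 0 0 0.03" --pt "0.7 3.3 -28 0 0 0.03" --pt "0.7 3.3 -28 0 0 0" --pt "0.7 3.3 -28 0 0 0" --pt "0.7 3.3 -28 0 0 0" --pt "0.7 3.3 -28 0 0 0" --pt "0 0 0 0 0 0" --pt "0 0 0 0 0 0" --gripper 0.6

```text
clock: 3.37
position: [423.5, 268.6, 84.8]
ee_rot: [-0.663, 0.748, -0.0, -0.002]
contact_force: [-0.1, 0.9, 0.9]
gripper_width: 51.5
grasp_force: 0.0
```

Run:
```python
from h import *
s=read_state();print(s['position'].round(1),Ro.from_quat(s['ee_rot']).as_euler('xyz',True),s['contact_force'],s['gripper_width'])
w=snap('wrist','w3')
hsv=cv2.cvtColor(w['image'],cv2.COLOR_RGB2HSV)
m=cv2.inRange(hsv,(100,90,30),(125,255,255))
for c in cv2.findContours(m,0,1)[0]:
    if cv2.contourArea(c)>600:
        r=cv2.minAreaRect(c);print(r);print([(p.round().tolist(),onz(w,*p,60).round(1).tolist()) for p in cv2.boxPoints(r)])
```

```text
[423.5 268.6  84.8] [ 1.79908782e+02 -1.76178536e-01 -9.68651913e+01] [-0.06471963  0.85252192  0.89864763] 51.48642542087201
((597.5, 225.5), (63.0, 83.0), 90.0)
[([556.0, 194.0], [312.2, 251.9, 60.0]), ([639.0, 194.0], [274.6, 256.4, 60.0]), ([639.0, 257.0], [270.4, 288.4, 60.0]), ([556.0, 257.0], [310.1, 283.6, 60.0])]
((321.0, 249.0), (200.0, 30.0), 90.0)
[([306.0, 149.0], [422.9, 218.1, 60.0]), ([336.0, 149.0], [409.8, 219.7, 60.0]), ([336.0, 349.0], [420.8, 322.8, 60.0]), ([306.0, 349.0], [436.4, 320.9, 60.0])]
```

View pics/w3.png

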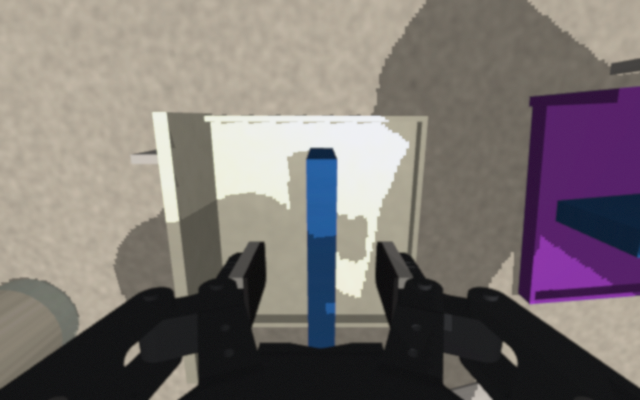

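The close view shows the rib at columns 306-336 with the open fingers on both sides, well clear. The rib's near end is at row 158. I'll lower and grip.

Call:
play_rows --pt "-0.3 1.4 -11 0 0 0" --pt "-0.3 1.4 -11 0 0 0" --pt "-0.3 1.4 -11 0 0 0" --pt "0 0 -10 0 0 0" --pt "0 0 0 0 0 0" --pt "0 0 0 0 0 0"

```text
clock: 3.92
position: [423.0, 274.7, 43.2]
ee_rot: [-0.664, 0.748, 0.0, 0.001]
contact_force: [0.2, 0.0, 0.4]
gripper_width: 51.2
grasp_force: 0.0
```

Call:
play_rows --pt "0 0 0 0 0 0" --pt "0 0 0 0 0 0" --pt "0 0 0 0 0 0" --pt "0 0 0 0 0 0" --pt "0 0 0 0 0 0" --pt "0 0 0 0 0 0" --pt "0 0 0 0 0 0" --pt "0 0 0 0 0 0" --gripper 0

```text
clock: 4.58
position: [423.0, 275.1, 43.3]
ee_rot: [-0.664, 0.747, -0.0, 0.001]
contact_force: [0.3, -0.4, 6.0]
gripper_width: 13.1
grasp_force: 59.6
```

Call:
play_rows --pt "0 0 8 0 0 0" --pt "0 0 8 0 0 0" --pt "0 0 20 0 0 0" --pt "0 0 20 0 0 0" --pt "0 0 20 0 0 0" --pt "0 0 30 0 0 0" --pt "0 0 30 0 0 0" --pt "0 0 0 0 0 0" --pt "0 0 0 0 0 0" --pt "0 0 0 0 0 0"

```text
clock: 5.42
position: [421.3, 273.6, 177.1]
ee_rot: [-0.664, 0.748, 0.0, -0.002]
contact_force: [-0.1, 0.4, -5.6]
gripper_width: 13.3
grasp_force: 58.9
```

Run:
```python
from h import *
s=read_state();print(s['position'].round(1),Ro.from_quat(s['ee_rot']).as_euler('xyz',True),s['contact_force'],s['wrist_torque'],s['gripper_width'],s['joints'].round(2))
w=snap('wrist','w4')
```

```text
[421.3 273.6 177.1] [ 1.79851270e+02 -1.05050767e-01 -9.68176478e+01] [-0.11649964  0.3783499  -5.55881849] [-0.04698161  0.09840073  0.00616971] 13.285870859420484 [ 0.9   0.26 -0.4  -0.   -0.92 -1.02]
```

View pics/w4.png

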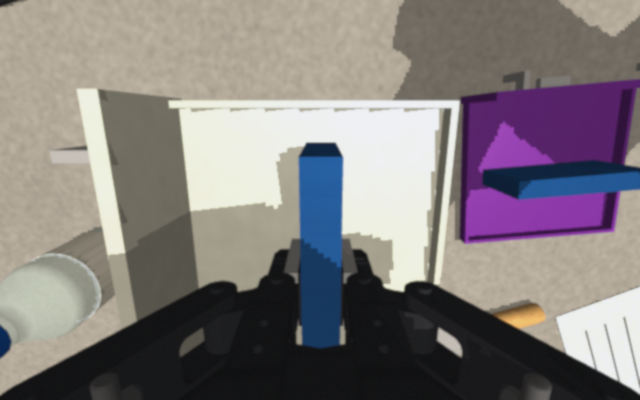

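The shelf is gripped and lifted, hanging level with the rib between the fingers. The rib's near top edge is at about row 156 and the near claw at (68,155). Next I'll measure the offset in the hand and refine the slot midpoint.

Run:
```python
from h import *
w=load('w4');g=cv2.cvtColor(w['image'],cv2.COLOR_RGB2GRAY).astype(int)
print('rib col320',g[138:166,312:330].mean(1).round().tolist())
print('claw rows, col 55,65,75',g[140:172,55].tolist(),g[140:172,70].tolist())
s=np.array([421.3,273.6]);yw=np.radians(-6.82);X=np.array([np.cos(yw),np.sin(yw)]);Y=np.array([-X[1],X[0]])
for p in [(320,154),(320,155.5),(320,157)]:
    q=onz(w,*p,193.8)[:2]-s;print('rib end in tool x,y',q@X,q@Y)
q=[onz(w,*p,193.8)[:2]-s for p in [(50,150),(50,163),(95,90)]];print([(a@X,a@Y) for a in q])
v=load('w1');G=cv2.cvtColor(v['image'],cv2.COLOR_RGB2GRAY).astype(int)
print(G[130:146,124:152]);print(G[238:262,138:166])
```

```text
rib col320 [239.0, 239.0, 237.0, 223.0, 164.0, 88.0, 43.0, 33.0, 33.0, 33.0, 33.0, 33.0, 33.0, 32.0, 33.0, 33.0, 34.0, 39.0, 56.0, 75.0, 84.0, 86.0, 86.0, 86.0, 86.0, 86.0, 87.0, 87.0]
claw rows, col 55,65,75 [166, 166, 166, 167, 166, 168, 169, 169, 162, 152, 162, 181, 191, 192, 194, 194, 193, 193, 193, 193, 193, 193, 186, 175, 166, 161, 160, 161, 163, 167, 170, 171] [173, 170, 166, 165, 164, 164, 158, 135, 107, 113, 151, 180, 190, 193, 193, 193, 193, 193, 193, 193, 193, 193, 189, 180, 174, 173, 173, 172, 170, 169, 170, 170]
rib end in tool x,y -0.8008149341018306 -52.78490159805331
rib end in tool x,y -0.8009678051317939 -52.31529989411275
rib end in tool x,y -0.8011210432284879 -51.84457060466884
[(np.float64(83.55479294685111), np.float64(-54.002762669726714)), (np.float64(84.43398198878921), np.float64(-49.92770851588837)), (np.float64(66.3194891292406), np.float64(-71.77847699545643))]
[[117 118 117 118 117 117 118 118 117 118 118 118 118 118 118 118 117 118
  117 118 118 119 118 118 118 118 118 118]
 [117 117 117 118 117 117 117 117 116 117 117 117 116 117 117 117 117 118
  120
[... 3785 characters left out ...]
117 126 149 178 196 201 200 197 186 167 140 120 110 106 102  96  94  94
   92  91  91  91  91  90  90  89  90  91]
 [117 129 158 188 201 202 194 183 163 140 121 110 108 105 100  97  99  99
   94  91  91  91  91  90  90  90  90  91]
 [117 128 156 187 199 194 179 158 135 118 110 110 109 107 102 101 106 104
   96  91  91  90  90  90  90  91  90  91]
 [118 126 152 180 189 179 157 132 116 110 111 112 114 111 109 110 111 105
   97  92  90  90  89  90  90  91  91  90]
 [118 124 144 164 167 152 130 115 110 111 112 113 114 114 113 114 112 105
   96  91  90  89  91  90  91  90  90  89]
 [118 121 131 141 137 124 114 109 110 112 114 114 115 116 115 115 109 101
   93  90  90  89  90  90  90  90  90  90]]
```

The in-hand offset along the rib is about -2.0 mm, and the slot midpoint is near (631.6, -43.6) with yaw 9.2°. I'll move to a standoff in front of the rack.

Call:
play_rows --pt "4 -17 0.5 0 0 0.13" --pt "8 -34 0.6 0 0 0.27" --pt "8 -34 0.6 0 0 0.27" --pt "8 -34 0.6 0 0 0.27" --pt "8 -34 0.6 0 0 0.27" --pt "8 -34 0.6 0 0 0.27" --pt "8 -34 0.6 0 0 0.27" --pt "8 -34 0.6 0 0 0.27" --pt "8 -34 0.6 0 0 0.27" --pt "8 -30 0.6 0 0 0.27" --pt "4 -17 0.5 0 0 0.13" --pt "0 0 0 0 0 0" --pt "0 0 0 0 0 0" --pt "0 0 0 0 0 0"

```text
clock: 6.63
position: [501.5, -61.3, 183.2]
ee_rot: [0.762, -0.647, -0.001, 0.001]
contact_force: [0.1, 0.5, -4.1]
gripper_width: 13.2
grasp_force: 59.0
```

```bash
cat > st.py <<'E'
from h import *
ps=[];fs=[]
s=read_state();y=Ro.from_quat(s['ee_rot']).as_euler('xyz',True);print(s['clock'],s['position'].round(1),y.round(2),s['contact_force'].round(1),s['wrist_torque'].round(2),s['gripper_width'].round(1))
X=np.array([np.cos(np.radians(9.2)),np.sin(np.radians(9.2))]);Y=np.array([-X[1],X[0]])
d=s['position'][:2]-np.array([560.2,-53.1]);print('rel flush: x %.1f y %.1f under z %.1f yawerr %.2f'%(d@X,d@Y,s['position'][2]-43.3,y[2]+90-9.2))
E
python3 st.py
```

```text
Traceback (most recent call last):
  File "st.py", line 3, in <module>
    s=read_state();y=Ro.from_quat(s['ee_rot']).as_euler('xyz',True);print(s['clock'],s['position'].round(1),y.round(2),s['contact_force'].round(1),s['wrist_torque'].round(2),s['gripper_width'].round(1))
                                                                                                                                                                              ^^^^^^^^^^^^^^^^^^^^^^^^
AttributeError: 'float' object has no attribute 'round'
```

Call:
play_rows --pt "10.6 1.4 0 0 0 0" --pt "10.6 1.4 0 0 0 0" --pt "10.6 1.4 0 0 0 0" --pt "10.6 1.4 0 0 0 0" --pt "0 0 0 0 0 0" --pt "0 0 0 0 0 0" --pt "0 0 0 0 0 0"

```text
clock: 7.22
position: [544.6, -55.6, 184.3]
ee_rot: [0.763, -0.647, -0.001, 0.0]
contact_force: [-0.2, -0.8, -4.7]
gripper_width: 13.2
grasp_force: 59.2
```

```bash
sed -i "s/s\['gripper_width'\].round(1)/s['gripper_width']/" st.py; python3 st.py
python3 - <<'E'
from h import *
w=snap('wrist','w5');a=w['image'][60:360,0:140,::-1];
s=snap('side','s5');t=snap('top','t5')
u,v=map(int,proj(s,(631,-43,180)));print(u,v)
b=s['image'][v-60:v+60,u-50:u+50,::-1]
A=cv2.resize(a,(280,600),interpolation=2);B=cv2.resize(b,(500,600),interpolation=2);cv2.imwrite('pics/c5.png',np.hstack([A,B]))
E
```

```text
7.2167 [544.6 -55.6 184.3] [ 1.7992e+02  2.0000e-02 -8.0630e+01] [-0.2 -0.8 -4.7] [-0.01  0.08 -0.03] 13.19638136529481
rel flush: x -15.8 y 0.0 under z 141.0 yawerr 0.17
388 193
```

View pics/c5.png

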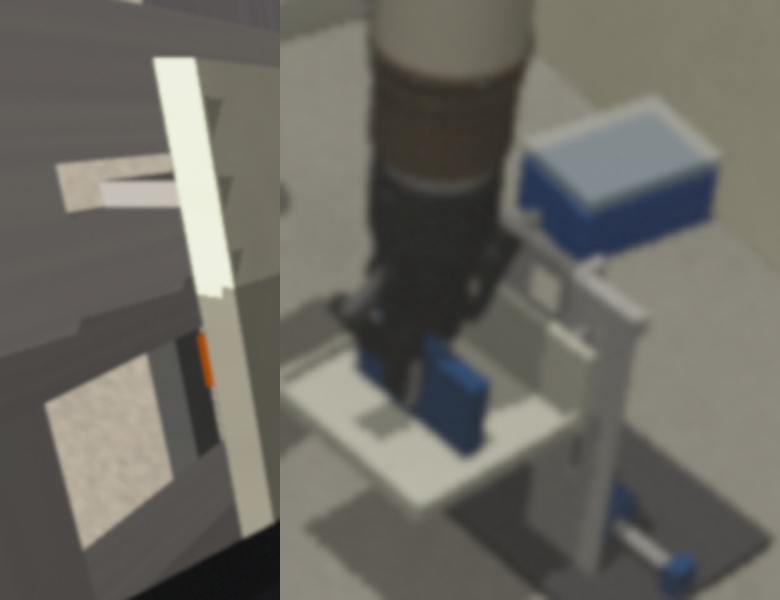

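The crop shows the near slot's upper end at crop (57,165)-(67,212), with the claw tip at (100,180)-(100,207) just in front of it, inside the slot but off-centre toward +y. In the side view the shelf is level in front of the upper slots.

Run:
```python
from h import *
w=load('w5');X=np.array([np.cos(np.radians(9.3)),np.sin(np.radians(9.3))]);Y=np.array([-X[1],X[0]]);t=np.array([544.6,-55.6])
f=lambda u,v,z:((onz(w,u,v,z)[:2]-t)@X,(onz(w,u,v,z)[:2]-t)@Y)
for n,a in dict(sl1=(28.5,142.5,203),sl2=(33.5,166,203),cl1=(51,150,201),cl2=(51,163.5,201),pl=(77,89,201)).items(): print(n,np.round(f(*a),1))
```

```text
sl1 [ 88.3 -56.2]
sl2 [ 88.4 -49. ]
cl1 [ 83.6 -53.7]
cl2 [ 84.5 -49.5]
pl [ 72.  -71.8]
```

The claw is about 0.6 mm off the slot's centre toward +y and 4 mm in front of it. I'll correct that and feel the way in.

Call:
play_rows --pt "0.1 -0.6 -0.8 0 0 0" --pt "0 0 0 0 0 0" --pt "2 0.33 0 0 0 0" --pt "2 0.33 0 0 0 0" --pt "2 0.33 0 0 0 0" --pt "1 0.16 0 0 0 0" --pt "0 0 0 0 0 0" --pt "0 0 0 0 0 0"

```text
clock: 8.03
position: [552.0, -55.2, 183.8]
ee_rot: [0.763, -0.647, -0.0, 0.0]
contact_force: [0.6, 0.2, -4.6]
gripper_width: 13.4
grasp_force: 59.1
```

```bash
python3 st.py
```

```text
8.0333 [552.  -55.2 183.8] [179.99   0.   -80.63] [ 0.6  0.2 -4.6] [0.01 0.06 0.02] 13.385974714485823
rel flush: x -8.4 y -0.8 under z 140.5 yawerr 0.17
```

Call:
play_rows --pt "2 0.33 0 0 0 0" --pt "2 0.33 0 0 0 0" --pt "1.5 0.25 0 0 0 0" --pt "1 0.16 0 0 0 0" --pt "0 0 0 0 0 0" --pt "0 0 0 0 0 0"

```text
clock: 8.53
position: [558.5, -54.1, 183.8]
ee_rot: [0.763, -0.647, -0.0, 0.0]
contact_force: [-0.3, 0.1, -4.4]
gripper_width: 13.2
grasp_force: 59.2
```

```bash
python3 st.py
```

```text
8.5333 [558.5 -54.1 183.8] [179.99   0.   -80.63] [-0.3  0.1 -4.4] [0.01 0.06 0.02] 13.161974080889456
rel flush: x -1.8 y -0.8 under z 140.5 yawerr 0.17
```

Call:
play_rows --pt "0.6 0.1 0 0 0 0" --pt "0.6 0.1 0 0 0 0" --pt "0 0 0 0 0 0" --pt "0 0 0 0 0 0"

```text
clock: 8.87
position: [559.7, -54.0, 183.9]
ee_rot: [0.763, -0.647, -0.0, 0.0]
contact_force: [-0.2, -0.2, -4.1]
gripper_width: 13.4
grasp_force: 59.2
```

Call:
play_rows --pt "0.5 0.08 0 0 0 0" --pt "0 0 0 0 0 0" --pt "0 0 0 0 0 0"

```text
clock: 9.12
position: [560.2, -53.9, 183.9]
ee_rot: [0.763, -0.647, 0.0, 0.0]
contact_force: [0.6, 0.3, -4.5]
gripper_width: 13.5
grasp_force: 59.2
```

Call:
play_rows --pt "0.5 0.08 0 0 0 0" --pt "0 0 0 0 0 0" --pt "0 0 0 0 0 0"

```text
clock: 9.37
position: [560.7, -53.8, 183.9]
ee_rot: [0.763, -0.647, -0.0, 0.0]
contact_force: [0.1, 0.2, -3.7]
gripper_width: 13.3
grasp_force: 59.1
```

Call:
play_rows --pt "0.5 0.08 0 0 0 0" --pt "0 0 0 0 0 0" --pt "0 0 0 0 0 0"

```text
clock: 9.62
position: [560.7, -53.8, 183.9]
ee_rot: [0.763, -0.647, -0.0, 0.0]
contact_force: [-2.3, -0.1, -3.6]
gripper_width: 13.3
grasp_force: 59.3
```

Call:
play_rows --pt "0.5 0.08 0 0 0 0" --pt "0 0 0 0 0 0" --pt "0 0 0 0 0 0"

```text
clock: 9.87
position: [560.7, -53.8, 183.8]
ee_rot: [0.762, -0.647, -0.001, 0.001]
contact_force: [-5.8, 0.6, -2.8]
gripper_width: 13.4
grasp_force: 59.5
```

Flush contact found, with the claws through both uprights. I'll ease the pressure slightly and go down.

Call:
play_rows --pt "-0.5 -0.08 0 0 0 0" --pt "0 0 -1.5 0 0 0" --pt "0 0 -1.5 0 0 0" --pt "0 0 -1.5 0 0 0" --pt "0 0 -1.5 0 0 0" --pt "0 0 0 0 0 0" --pt "0 0 0 0 0 0"

```text
clock: 10.45
position: [560.7, -54.1, 178.6]
ee_rot: [0.763, -0.647, -0.0, 0.001]
contact_force: [-7.6, -0.9, 3.0]
gripper_width: 13.4
grasp_force: 60.2
```

```bash
python3 st.py
```

```text
10.45 [560.7 -54.1 178.6] [ 1.7993e+02 -3.0000e-02 -8.0620e+01] [-7.6 -0.9  3. ] [-0.09  1.65 -0.01] 13.443874662422662
rel flush: x 0.3 y -1.0 under z 135.3 yawerr 0.18
```

Call:
play_rows --pt "0 0 -1.5 0 0 0" --pt "0 0 -1.5 0 0 0" --pt "0 0 -1.5 0 0 0" --pt "0 0 -1.5 0 0 0" --pt "0 0 0 0 0 0"

```text
clock: 10.87
position: [560.7, -54.4, 173.5]
ee_rot: [0.763, -0.647, 0.0, 0.0]
contact_force: [-8.3, -1.3, 5.8]
gripper_width: 13.6
grasp_force: 60.6
```

```bash
python3 st.py
```

```text
10.8667 [560.7 -54.4 173.5] [ 1.7998e+02 -6.0000e-02 -8.0610e+01] [-8.3 -1.3  5.8] [-0.3   1.85 -0.05] 13.552289570078928
rel flush: x 0.3 y -1.3 under z 130.2 yawerr 0.19
```

Call:
play_rows --pt "0 0 -1.5 0 0 0" --pt "0 0 -1.5 0 0 0" --pt "0 0 -1.5 0 0 0" --pt "0 0 -1.5 0 0 0" --pt "0 0 0 0 0 0"

```text
clock: 11.28
position: [560.3, -54.0, 165.2]
ee_rot: [0.762, -0.647, -0.001, 0.001]
contact_force: [-1.1, -1.0, -7.1]
gripper_width: 13.3
grasp_force: 59.4
```

Call:
play_rows --pt "0 0 -1 0 0 0" --pt "0 0 -1 0 0 0" --pt "0 0 0 0 0 0" --pt "0 0 0 0 0 0"

```text
clock: 11.62
position: [560.8, -53.9, 163.7]
ee_rot: [0.762, -0.647, -0.0, 0.001]
contact_force: [-4.7, -1.3, -2.4]
gripper_width: 13.1
grasp_force: 60.1
```

The resistance has fallen away, so the catch has probably snapped. I'll press on gently to the stop.

Call:
play_rows --pt "0 0 -0.6 0 0 0" --pt "0 0 0 0 0 0" --pt "0 0 0 0 0 0"

```text
clock: 11.87
position: [560.8, -53.9, 163.3]
ee_rot: [0.763, -0.647, -0.0, 0.001]
contact_force: [-4.8, -1.7, -0.4]
gripper_width: 13.7
grasp_force: 60.3
```

Call:
play_rows --pt "0 0 -0.6 0 0 0" --pt "0 0 0 0 0 0" --pt "0 0 0 0 0 0"

```text
clock: 12.12
position: [560.8, -53.9, 163.2]
ee_rot: [0.763, -0.647, -0.0, 0.001]
contact_force: [-6.1, -0.4, 1.1]
gripper_width: 13.1
grasp_force: 60.6
```

Call:
play_rows --pt "0 0 -1.2 0 0 0" --pt "0 0 -1.2 0 0 0" --pt "0 0 -0.6 0 0 0" --pt "0 0 0 0 0 0" --pt "0 0 0 0 0 0"

```text
clock: 12.53
position: [560.7, -54.0, 162.8]
ee_rot: [0.763, -0.647, 0.0, 0.0]
contact_force: [-12.2, 0.8, 13.0]
gripper_width: 13.1
grasp_force: 62.2
```

Call:
play_rows --pt "0 0 1.5 0 0 0" --pt "0 0 1.5 0 0 0" --pt "0 0 1.5 0 0 0" --pt "0 0 1.5 0 0 0" --pt "0 0 0 0 0 0" --pt "0 0 0 0 0 0"

```text
clock: 13.03
position: [560.7, -53.7, 165.0]
ee_rot: [0.762, -0.647, -0.001, 0.001]
contact_force: [-4.5, -0.8, -6.0]
gripper_width: 13.0
grasp_force: 59.7
```

Call:
play_rows --pt "0 0 1 0 0 0" --pt "0 0 0.5 0 0 0" --pt "0 0 0 0 0 0" --pt "0 0 0 0 0 0"

```text
clock: 13.37
position: [560.6, -53.7, 165.7]
ee_rot: [0.762, -0.647, -0.001, 0.001]
contact_force: [0.4, -1.2, -14.4]
gripper_width: 13.2
grasp_force: 58.5
```

An upward pull of 14 N (weight included) is held, so the catch is locked. I'll press down again to home and release.

Call:
play_rows --pt "0 0 -1.5 0 0 0" --pt "0 0 -1.5 0 0 0" --pt "0 0 -1.5 0 0 0" --pt "0 0 -1.5 0 0 0" --pt "0 0 -0.7 0 0 0" --pt "0 0 0 0 0 0" --pt "0 0 0 0 0 0"

```text
clock: 13.95
position: [560.8, -54.0, 163.2]
ee_rot: [0.763, -0.647, 0.001, 0.0]
contact_force: [-8.4, -0.6, 1.2]
gripper_width: 13.1
grasp_force: 61.1
```

```bash
python3 st.py
```

```text
13.95 [560.8 -54.  163.2] [-1.7997e+02 -5.0000e-02 -8.0600e+01] [-8.4 -0.6  1.2] [-0.07  2.48 -0.04] 13.114914939167242
rel flush: x 0.4 y -1.0 under z 119.9 yawerr 0.20
```

Call:
play_rows --pt "-0.6 -0.1 0 0 0 0" --pt "0 0 0 0 0 0" --pt "0 0 0 0 0 0"

```text
clock: 14.2
position: [560.8, -54.0, 163.2]
ee_rot: [0.763, -0.647, 0.001, -0.0]
contact_force: [-7.9, -0.9, -0.3]
gripper_width: 13.5
grasp_force: 61.0
```

Call:
play_rows --pt "0 0 0 0 0 0" --pt "0 0 0 0 0 0" --pt "0 0 0 0 0 0" --pt "0 0 0 0 0 0" --pt "0 0 0 0 0 0" --pt "0 0 0 0 0 0" --gripper 0.6

```text
clock: 14.7
position: [561.4, -53.7, 161.1]
ee_rot: [0.763, -0.647, 0.001, -0.001]
contact_force: [0.0, 0.7, 0.6]
gripper_width: 51.3
grasp_force: 0.0
```

Call:
play_rows --pt "0 0 8 0 0 0" --pt "0 0 15 0 0 0" --pt "0 0 20 0 0 0" --pt "0 0 25 0 0 0" --pt "0 0 30 0 0 0" --pt "-20 0 30 0 0 0" --pt "-25 0 20 0 0 0" --pt "-25 0 10 0 0 0" --pt "-20 0 0 0 0 0" --pt "0 0 0 0 0 0" --pt "0 0 0 0 0 0"

```text
clock: 15.62
position: [470.2, -53.9, 319.9]
ee_rot: [0.763, -0.647, 0.001, -0.001]
contact_force: [0.2, 0.6, -0.3]
gripper_width: 51.0
grasp_force: 0.0
```

```bash
python3 st.py
python3 - <<'E'
from h import *
w=snap('wrist','w6');s=snap('side','s6')
u,v=map(int,proj(s,(600,-43,160)));print(u,v)
b=s['image'][v-60:v+60,u-50:u+50,::-1]
A=cv2.resize(w['image'][40:340,0:300,::-1],(450,450),interpolation=2);B=cv2.resize(b,(340,408),interpolation=2);B=cv2.copyMakeBorder(B,0,42,0,0,0);cv2.imwrite('pics/c6.png',np.hstack([A,B]))
E
```

```text
15.6167 [470.2 -53.9 319.9] [-179.84   -0.    -80.6 ] [ 0.2  0.6 -0.3] [-0.01 -0.05 -0.04] 50.95744452196856
rel flush: x -89.0 y 13.6 under z 276.6 yawerr 0.20
378 202
```

View pics/c6.png

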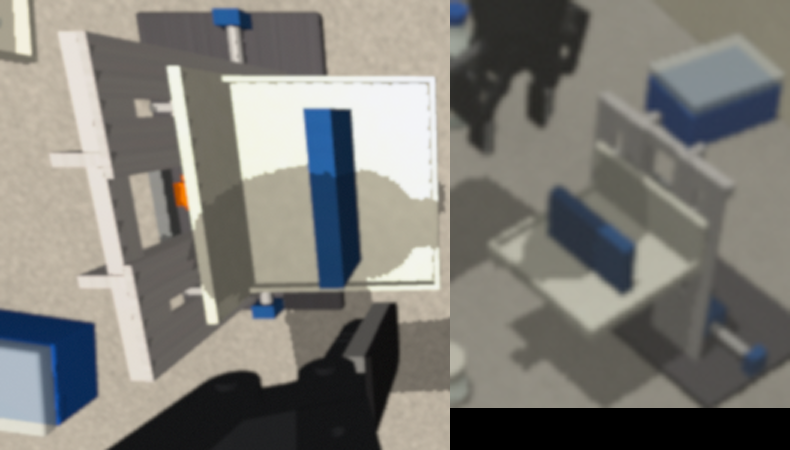

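The shelf hangs on both claws in the upper slots, with the rib at crop (330,190) and the catch visible at (181,193). The gripper is clear. I'll check the seating numerically.

Run:
```python
from h import *
w=load('w6');s=load('s6')
th=np.radians(9.3);X=np.array([np.cos(th),np.sin(th),0]);Y=np.array([-X[1],X[0],0])
O=np.array([560.7,-54,0])-2*Y
for sag in (0,3):
  for z0 in (120,123):
    def P(x,y,z):
        a=np.radians(sag);dx,dz=x-72,z-50
        return O+X*(72+dx*np.cos(a)+dz*-np.sin(a)*1)+Y*y+np.array([0,0,z0+50+dz*np.cos(a)+dx*np.sin(a)])
    print(sag,z0,[np.round(proj(d,P(*q)),1).tolist() for d in(w,s) for q in [(7,-50,60),(7,50,60),(-60,-69,14),(-60,69,14)]])
for d,n in((w,'w'),(s,'s')):
    h=cv2.cvtColor(d['image'],cv2.COLOR_RGB2HSV);m=cv2.inRange(h,(100,90,20),(125,255,255))
    for c in cv2.findContours(m,0,1)[0]:
        x,y,a,b=cv2.boundingRect(c)
        if cv2.contourArea(c)>150: print(n,x,y,a,b,cv2.approxPolyDP(c,2,True).reshape(-1,2).tolist())
v=w['image'].min(2);m=(v>185).astype('uint8');c=max(cv2.findContours(m[:,100:],0,1)[0],key=cv2.contourArea);print((cv2.approxPolyDP(c,4,True).reshape(-1,2)+[100,0]).tolist())
```

```text
0 120 [[195.3, 111.1], [206.9, 233.2], [287.7, 89.6], [291.0, 234.9], [384.2, 211.9], [361.5, 193.9], [370.2, 236.7], [339.9, 210.7]]
0 123 [[193.8, 111.1], [205.6, 234.4], [287.4, 89.3], [290.7, 236.0], [384.3, 211.2], [361.6, 193.2], [370.3, 236.0], [339.9, 210.0]]
3 120 [[197.5, 111.1], [208.7, 231.8], [286.2, 90.1], [289.6, 232.5], [384.0, 212.8], [361.4, 194.8], [370.6, 238.0], [340.3, 212.1]]
3 123 [[196.0, 111.1], [207.5, 233.0], [285.9, 89.9], [289.3, 233.6], [384.1, 212.1], [361.4, 194.1], [370.7, 237.3], [340.3, 211.4]]
w 0 247 65 76 [[0, 247], [0, 267], [32, 272], [37, 322], [63, 304], [61, 256]]
w 167 239 22 13 [[188, 240], [183, 239], [178, 244], [170, 242], [167, 244], [169, 251], [182, 251]]
w 203 113 37 119 [[203, 113], [213, 230], [226, 231], [239, 212], [232, 114]]
w 141 46 27 13 [[141, 48], [143, 56], [167, 58], [166, 50], [158, 46]]
s 580 210 60 67 [[620, 210], [599, 220], [580, 257], [582, 262], [599, 276], [620, 264], [639, 234], [639, 223]]
s 212 198 29 20 [[240, 199], [212, 206], [216, 211], [216, 217], [222, 215], [224, 210], [224, 215], [238, 208], [239, 210], [237, 206], [232, 210], [228, 207], [226, 212], [221, 207], [230, 204], [233, 206], [235, 203], [240, 205], [237, 203]]
s 386 165 38 19 [[386, 171], [399, 183], [422, 176], [423, 168], [401, 176], [387, 165]]
s 216 134 20 21 [[217, 134], [218, 145], [234, 154], [234, 143]]
[[148, 92], [156, 95], [162, 158], [204, 149], [202, 111], [232, 111], [237, 152], [258, 157], [274, 172], [291, 173], [288, 90]]
```

The measured corners match a home seating at z 120 with the expected small sag after release. The pull test confirmed the catch, so I'm handing in.

```bash
python3 -c "
from bench import job_done
print(job_done())"
```

```text
the job is handed in; nothing more can be done
None
```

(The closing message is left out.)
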